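Bring the tray with the large massage ball

TASK

Two small trays each carry a loose steel massage ball. Take the tray with the larger ball by its upright grip, leave the other tray where it is, and carry the chosen one, kept level so that the ball stays in its shallow pocket, to the round rubber mat where the therapist will take the ball. Finish still holding the tray by the grip, level and still, with its middle over the middle of the mat and its underside 10 to 25 cm above the worktop; do not put it down, and do not shift the pot, bottle or timer.

Things in the scene. Friction and masses are not known exactly. Their poses are not given: they have to be found in the camera images.
- tray_a: one of two identical black trays, a plate 160 (x) x 84 (y) x 12 mm lying flat, 0.18 to 0.35 kg; origin: centre of its underside. Upright grip fin centred at x=-5 mm, y=0: 40 mm along x, 14 mm thick along y (pinch across y), top 85 mm above the underside; grip 60 to 75 mm up, above the ball. Ball pocket centred at x=+45 mm, y=0. Either tray may hold the larger ball
- tray_b: one of two identical black trays, a plate 160 (x) x 84 (y) x 12 mm lying flat, 0.18 to 0.35 kg; origin: centre of its underside. Upright grip fin centred at x=-5 mm, y=0: 40 mm along x, 14 mm thick along y (pinch across y), top 85 mm above the underside; grip 60 to 75 mm up, above the ball. Ball pocket centred at x=+45 mm, y=0. Either tray may hold the larger ball
- tray_a_pocket (a point): middle of the floor of that tray's pocket, a round flat-floored recess 46 mm across and only 3 mm deep, 9 mm above the tray's underside
- tray_b_pocket (a point): middle of the floor of that tray's pocket, a round flat-floored recess 46 mm across and only 3 mm deep, 9 mm above the tray's underside
- ball_large_center (a point): centre of the larger polished steel massage ball, 36 mm across, 84 to 168 g; lies loose in the pocket of one of the trays and rolls about in it
- ball_small_center (a point): centre of the smaller polished steel massage ball, 24 mm across, 50 g; lies loose in the pocket of one of the trays and rolls about in it
- mat: round dark rubber mat, 130 mm across, 4 mm thick, fixed on the worktop; origin at the centre of its underside
- pot: bystander: round white pot, 84 mm across, 27 mm high; origin under its centre
- bottle: bystander: small amber dropper bottle, 33 mm across, 102 mm high; origin under its centre
- twist_timer: bystander: round kitchen-type timer, 62 mm across, 37 mm high; origin under its centre
Mind the look-alikes: they are no part of the job. What is shaped like the part that bears ball_large_center but pink or red is not meant.

How it is judged:
On the way:
1. the tray with the larger ball is lifted clear of the worktop, ball in its pocket (((distance between ball_large_center and tray_a_pocket below 0.031 m and height (world z) of tray_a above 0.04 m and contact force between the fingers and tray_a above 1 N) or (distance between ball_large_center and tray_b_pocket below 0.031 m and height (world z) of tray_b above 0.04 m and contact force between the fingers and tray_b above 1 N))), for 0.2 s.
At the end, for the whole second after the job is handed in: The tray with the larger ball in its pocket is held by the fingers, underside 100 to 250 mm up, middle within 30 mm of the mat's centre, tilted under 0.12 rad, slower than 0.03 m/s; the other tray stands flat on the worktop with the smaller ball in its pocket (((distance between ball_large_center and tray_a_pocket below 0.031 m and distance between ball_small_center and tray_b_pocket below 0.031 m and height (world z) of tray_a between 0.1 and 0.25 m and angle between tray_a's own z axis and vertical below 0.12 rad and horizontal distance between tray_a and mat below 0.03 m and linear speed of tray_a below 0.03 m/s and contact force between the fingers and tray_a above 2 N and angle between tray_b's own z axis and vertical below 0.05 rad and height (world z) of tray_b below 0.01 m) or (distance between ball_large_center and tray_b_pocket below 0.031 m and distance between ball_small_center and tray_a_pocket below 0.031 m and height (world z) of tray_b between 0.1 and 0.25 m and angle between tray_b's own z axis and vertical below 0.12 rad and horizontal distance between tray_b and mat below 0.03 m and linear speed of tray_b below 0.03 m/s and contact force between the fingers and tray_b above 2 N and angle between tray_a's own z axis and vertical below 0.05 rad and height (world z) of tray_a below 0.01 m))); the arm keeps its last pose, push and grip.
It fails at once if a ball leaves its pocket ((distance between ball_large_center and tray_a_pocket above 0.035 m and distance between ball_large_center and tray_b_pocket above 0.035 m) or (distance between ball_small_center and tray_a_pocket above 0.035 m and distance between ball_small_center and tray_b_pocket above 0.035 m)).
It fails at once if a tray is tipped more than 0.35 rad (angle between any of tray_a, tray_b's own z axis and vertical above 0.35 rad).
It fails at once if the tray with the smaller ball is shifted by more than 30 mm ((distance between ball_small_center and tray_a_pocket below 0.035 m and distance of tray_a from where it was at the start of the episode above 0.03 m) or (distance between ball_small_center and tray_b_pocket below 0.035 m and distance of tray_b from where it was at the start of the episode above 0.03 m)).
It fails at once if pot, bottle or timer is shifted by more than 20 mm (distance of any of pot, bottle, twist_timer from where it was at the start of the episode above 0.02 m).
It also fails if it takes over 43 s, if anything falls off the work surface, if the arm or the gripper's body presses on something with over 40 N, if the wrist force passes 120 N, or if a joint passes its speed limit or range.

ROBOT

A 6-joint arm with a two-finger parallel gripper is mounted at the origin on a cart in front of the work surface, level with it; the furniture and walls round the work are solid. World frame = base frame: x ahead of the robot, y to its left, z up, the work surface at z = 0. Lengths are in m, angles in rad, forces in N, time in s.
With the tool pointing down it reaches from about 0.375 to 0.9 m from the base axis. Payload 3.1 kg.
Tool frame: the origin (TCP) lies at the very end of the fingers, on their centre line; the grasp point (between the pads) lies 19 mm behind it (manip.tcp_to_grasp is the distance from the TCP to the grasp point, in m); z points along the fingers, y is the line along which they close (so a half turn about z gives the same grasp; the last joint's range is limited). The gripper opens to 85 mm and grips with 20 to 120 N. Pads are 22 mm wide; open, the fingers measure 114 mm over their backs; the gripper's body (76 mm by 85 mm) begins 54 mm behind the grasp point. The pads swing forward as they close: fully open they stand 13 mm farther back than shut.
Start: joints at [1.046, 0.527, 1.433, -0, 1.181, -0.178], TCP at [0.212, 0.588, 0.205] pointing down, gripper open.
Joint ranges: [-3.08, 3.08], [-0.75, 2.2], [0.22, 2.44], [-1.43, 4.57], [0, 2.65], [-2.85, 2.85]. Speed limits (rad/s): [2.79, 2.79, 3.14, 3.14, 3.14, 3.14].

INTERFACE

Orientations are given as a unit quaternion [x, y, z, w].
In Python, from station import manip gives the robot as it stands. The module is installed in compiled form; this text tells all that it offers.
- The arm moves only by the tool step_arm, never from a script. Its argument "commands" is one flat list of numbers, 6 for each row, row after row: the shift along the tool's x, y, z in m, then the turn, a rotation vector about the tool's x, y, z in degrees. A call has exactly 10 rows; each row is the pose to reach, as a shift and turn from the pose commanded when the call began, along the tool's axes at that moment; what a row does not reach only later rows make up. A row lasts 1/10 s, in which the tool goes at most 50 mm and 8.59 degrees, less where a joint would pass 70% of its speed; a pose out of reach is approached as far as the arm can. A call with a gripper value outside its range is refused whole. "jaw" is the opening in per cent of the stroke, from 0 (shut) to 100 (fully open), set as the call begins (left out, the last holds). The fingers move at their own pace and stop on an object; "grip_force" is the grip in N (left out, the last holds). Time passes only in rows, so rows that repeat a pose let the fingers close, or fill a call up. It gives the time, the measured TCP pose, the force, the opening and the grip force at its end, in the units of the state.
- manip.sense(): the state, without advancing time (a new reading comes with each control period).
- manip.snapshot(name): name is "side" or "top" or "wrist"; returns a dict with "pixels" (400x640x3 uint8, blue, green, red), "fx", "fy", "cx", "cy" (pixels), "R" (3x3) and "t" (3): a world point X has camera coordinates R X + t; the wrist camera has in their place "mount" (4x4, takes a point from camera to tool coordinates, whose origin is the TCP and whose axes are the flange's). Camera axes: x right, y down, z forward; pixel columns grow to the right and rows downward; lengths in m; the calibration is good to about 2 mm. A picture is of the moment at which its call begins: read the wrist's pose just before it. There is no depth.
- manip.sign_off(): hands the job in; it is judged then, once.
The state is a dict: "t": time; "q": joint angles; "qd": joint speeds; "tau": joint torques, N m; "tcp_pos": TCP position; "tool_rot": TCP orientation; "force": force on the tool from outside, world axes, zero at the start; "ft_torque": the same for the moment, N m; "finger_gap": opening from 0.0 (shut) to 1.0 (fully open); "gripper_force": force on a finger pad.
Only numpy, scipy, OpenCV 4.12 (cv2) and the standard library are available. Lean on these libraries where they do the work, as an engineer would, in place of code of your own. Each camera call takes 0.05 s, during which the arm holds its last target. There are 200 camera calls.

## Working session

There is one attempt and no reset: what is moved stays moved. The work goes in short steps, Python scripts to look and compute and a tool call to move; the robot and the scene stay as the last step left them, time stands still between calls to the robot, and variables do not carry over. Pictures are saved under pics/ and viewed, at most 10 in all, crops included, and the job is handed in when it is done.

Besides the shell and the picture viewer there is one more tool, called after ">>>" as name(argument=value, ...) on one line, values as JSON. step_arm: Moves the arm, as the interface text tells. Its arguments: {"type":"object","properties":{"commands":{"type":"array","items":{"type":"number"}},"jaw":{"type":"number"},"grip_force":{"type":"number"}},"required":["commands"]}

```bash
mkdir -p pics; cat > h.py <<'E'
from station import manip
import numpy as np, cv2
from scipy.spatial.transform import Rotation as Ro
def ray(c,u,v,z):
    R=np.array(c["R"]);t=np.array(c["t"]);o=-R.T@t
    d=R.T@np.array([(u-c["cx"])/c["fx"],(v-c["cy"])/c["fy"],1]);return o+d*(z-o[2])/d[2]
def proj(c,X):
    p=np.array(c["R"])@np.array(X)+np.array(c["t"]);return p[0]/p[2]*c["fx"]+c["cx"],p[1]/p[2]*c["fy"]+c["cy"]
E
python3 - <<'E'
from h import *
import pickle
s=manip.sense();print(s)
for n in("top","side"):
    c=manip.snapshot(n);cv2.imwrite(f"pics/{n}0.png",c["pixels"]);pickle.dump(c,open(n+".pkl","wb"))
    R=np.array(c["R"]);print(n,-R.T@np.array(c["t"]),R[2],c["fx"])
E
```

```text
{'t': 0.0, 'q': array([ 1.04646639e+00,  5.28481132e-01,  1.43392048e+00,  2.67337310e-05,
        1.18137523e+00, -1.78509601e-01]), 'qd': array([ 0.0017857 , -0.00183102, -0.00071   ,  0.00021571, -0.00073999,
       -0.00071622]), 'tau': array([-4.76366095e-04, -4.42349374e+01, -1.78022808e+01, -1.20332697e-04,
        8.33307160e-03, -9.17358030e-07]), 'tcp_pos': array([0.21143138, 0.58732755, 0.2038187 ]), 'tool_rot': array([ 1.72054754e-01,  9.85086782e-01, -1.02109459e-03, -3.87537471e-04]), 'force': array([ 0.38751541, -1.26865326, -0.56251969]), 'ft_torque': array([-0.04848757, -0.00971398,  0.03438276]), 'gripper_force': 0.0, 'finger_gap': 0.9969709238852599}
top [0.54533342 0.17444715 1.01106661] [ 0.06027284 -0.01536541 -0.99806367] 459.41823510072567
side [-1.44948401e-04  4.88118797e-01  5.24351641e-01] [ 0.74358224 -0.38344133 -0.54777569] 368.4895149895716
```

View pics/top0.png

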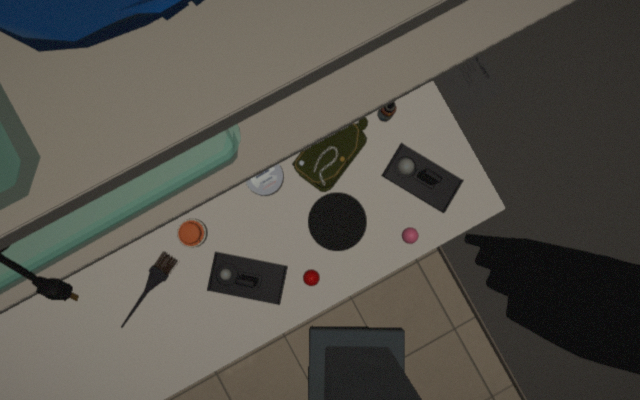

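View pics/side0.png

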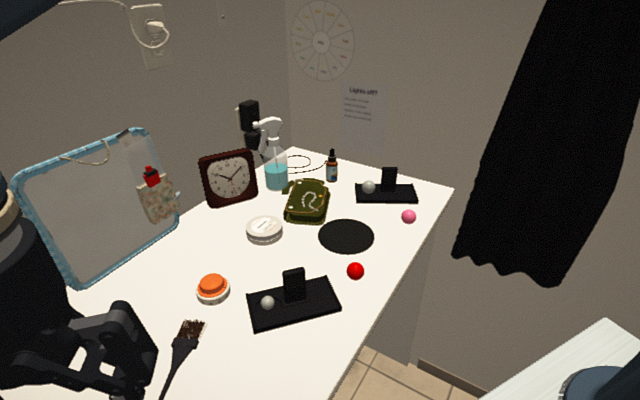

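The top view shows two trays. The near one is at (247,278) with its ball at (226,275), and the far one is at (422,178) with a bigger-looking ball at (407,167). The mat is at (337,221), the pot at (266,179), the bottle at (388,110) and the timer at (192,233). The look-alikes are a red ball at (312,278) and a pink ball at (410,236), both lying on the table. I'll check the choice in one close crop.

```bash
python3 - <<'E'
from h import *
import pickle
c=pickle.load(open("top.pkl","rb"));im=c["pixels"]
a=cv2.resize(im[130:225,370:470],None,fx=4,fy=4,interpolation=2);b=cv2.resize(im[235:330,197:297],None,fx=4,fy=4,interpolation=2)
o=np.hstack([a,b]);o=np.clip(o.astype(float)*1.8,0,255).astype(np.uint8);cv2.imwrite("pics/crop.png",o)
for n,u,v,z in[("mat",337.5,221.5,.004),("pot",266,179,.027),("bottle",388,110,.1),("timer",192,233,.037),("far",422,178,.012),("near",247,278,.012),("fball",407,167,.027),("nball",226,275,.021),("corner",504,210,0),("edge",330,295,0),("backedge",433,82,0),("pink",410,236,.012),("red",312,278,.012),("pouch",332,157,.03)]:print(n,ray(c,u,v,z).round(3))
E
```

```text
mat [0.559 0.12  0.004]
pot [0.647 0.277 0.027]
bottle [0.785 0.028 0.1  ]
timer [0.528 0.428 0.037]
far [ 0.659 -0.063  0.012]
near [0.434 0.313 0.012]
fball [ 0.68  -0.027  0.027]
nball [0.44  0.357 0.021]
corner [ 0.593 -0.249 -0.   ]
edge [0.399 0.133 0.   ]
backedge [ 0.877 -0.089  0.   ]
pink [ 0.531 -0.038  0.012]
red [0.436 0.173 0.012]
pouch [0.697 0.136 0.03 ]
```

View pics/crop.png

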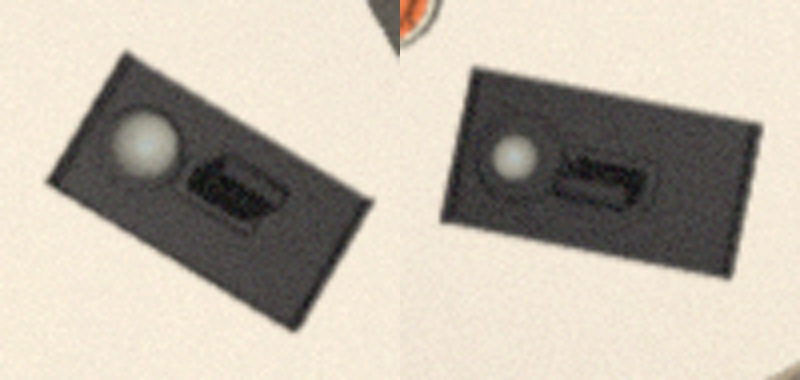

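The far tray at (422,178) carries the larger ball: about 18 px across, or 38 mm, against 11 px, or 24 mm, on the near tray. Both balls are grey on black trays, so I'm choosing the far tray. Next I'll compute the approach.

```bash
cat >> h.py <<'E'
def yawR(deg):
    a=np.radians(deg);return np.array([[np.cos(a),np.sin(a),0],[np.sin(a),-np.cos(a),0],[0,0,-1.]])
def delta(pos,yaw,s=None):
    s=s or manip.sense();R=Ro.from_quat(s["tool_rot"]).as_matrix()
    print("at",s["t"],s["tcp_pos"].round(4),"yaw",np.degrees(np.arctan2(R[1,0],R[0,0])).round(2),"toolz",R[:,2].round(4))
    print("shift mm",(R.T@(np.array(pos)-s["tcp_pos"])*1000).round(1),"rot",Ro.from_matrix(R.T@yawR(yaw)).as_rotvec(degrees=True).round(2))
E
python3 - <<'E'
from h import *
import pickle
c=pickle.load(open("top.pkl","rb"))
P=[ray(c,370+(u+.5)/4-.5,130+(v+.5)/4-.5,.012) for u,v in[(125,52),(372,202),(297,330),(47,183)]]
P=np.array(P);m=P.mean(0);ex=(P[0]+P[3]-P[1]-P[2])/2;ey=(P[0]+P[1]-P[2]-P[3])/2
print(m,np.linalg.norm(ex),np.linalg.norm(ey),np.degrees(np.arctan2(ex[1],ex[0])),np.degrees(np.arctan2(ey[1],ey[0])))
th=np.arctan2(ex[1],ex[0]);d=np.array([np.cos(th),np.sin(th)])
print("fin",m[:2]-.005*d,"pocket",m[:2]+.045*d)
delta([*(m[:2]-.005*d),.2],np.degrees(th))
E
```

```text
[ 0.65966967 -0.06318936  0.012     ] 0.15832643743586342 0.08340229912410513 60.2092209694311 -29.861200593466002
fin [ 0.65718549 -0.06752858] pocket [ 0.68202721 -0.02413631]
at 0.1 [0.2115 0.5874 0.2039] yaw 160.19 toolz [-0.001  -0.0017 -1.    ]
shift mm [-641.3 -465.1    4.6] rot [-1.000e-01  8.000e-02  9.998e+01]
```

>>> step_arm(commands=[-0.013, -0.009, 0, 0, 0, 2, -0.038, -0.028, 0, 0, 0, 6, -0.07, -0.051, 0, 0, 0, 11, -0.109, -0.079, 0, 0, 0, 17, -0.147, -0.107, 0, 0, 0, 23, -0.186, -0.135, 0, 0, 0, 29, -0.224, -0.163, 0, 0, 0, 35, -0.263, -0.191, 0, 0, 0, 41, -0.301, -0.219, 0, 0, 0, 47, -0.34, -0.246, 0, 0, 0, 53], jaw=100)

```text
t: 1.1
tcp_pos: [0.4486, 0.2385, 0.2048]
tool_rot: [0.596, 0.803, -0.0, -0.0]
force: [1.0, 0.7, 0.3]
finger_gap: 1.0
gripper_force: 0.0
```

```bash
python3 - <<'E'
from h import *
delta([.6572,-.0675,.2],60.2)
E
```

```text
at 1.1 [0.4486 0.2385 0.2048] yaw 106.84 toolz [-5.e-04 -5.e-04 -1.e+00]
shift mm [-353.3  111.1    4.9] rot [-3.000e-02  3.000e-02  4.664e+01]
```

>>> step_arm(commands=[-0.042, 0.013, 0, 0, 0, 5.6, -0.085, 0.027, 0, 0, 0, 11.2, -0.127, 0.04, 0, 0, 0, 16.8, -0.17, 0.053, 0, 0, 0, 22.4, -0.212, 0.067, 0, 0, 0, 28, -0.254, 0.08, 0, 0, 0, 33.6, -0.293, 0.092, 0, 0, 0, 38.7, -0.325, 0.102, 0, 0, 0, 42.9, -0.344, 0.109, 0, 0, 0, 45.5, -0.352, 0.111, 0, 0, 0, 46.5])

```text
t: 2.1
tcp_pos: [0.6587, -0.0653, 0.2043]
tool_rot: [0.864, 0.503, -0.0, 0.0]
force: [-0.1, 0.5, 0.4]
finger_gap: 0.997
gripper_force: 0.0
```

```bash
python3 - <<'E'
from h import *
import pickle
s=manip.sense();c=manip.snapshot("wrist");c["s"]=s;pickle.dump(c,open("w1.pkl","wb"))
delta([.6572,-.0675,.2],60.2,s)
cv2.imwrite("pics/w1.png",c["pixels"]);print(c["mount"],c["fx"])
E
```

```text
at 2.1 [ 0.6587 -0.0653  0.2043] yaw 60.42 toolz [-1.e-04 -7.e-04 -1.e+00]
shift mm [-2.6 -0.2  4.3] rot [0.01 0.04 0.22]
[[-1.08090787e-03 -9.48778415e-01 -3.15940422e-01  8.15563897e-02]
 [ 9.99999358e-01 -9.18103612e-04 -6.64145107e-04  3.23055148e-04]
 [ 3.40060500e-04 -3.15940937e-01  9.48778799e-01 -1.70265760e-01]
 [ 0.00000000e+00  0.00000000e+00  0.00000000e+00  1.00000000e+00]] 329.32348428884006
```

View pics/w1.png

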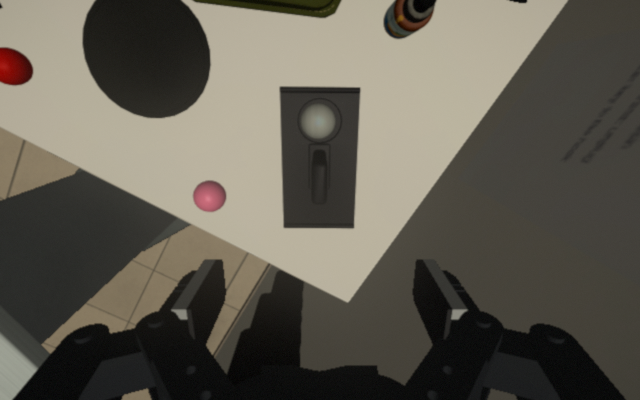

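The wrist view shows the chosen tray with top corners at (280,88), (360,88), (354,227) and (284,227). The ball sits in its pocket at (319,120) and the fin runs from (319,148) to (319,203). The fingers are clear on both sides.

```bash
python3 - <<'E'
from h import *
import pickle
c=pickle.load(open("w1.pkl","rb"));s=c["s"]
T=np.eye(4);T[:3,:3]=Ro.from_quat(s["tool_rot"]).as_matrix();T[:3,3]=s["tcp_pos"]
M=np.linalg.inv(T@np.array(c["mount"]));c["R"]=M[:3,:3];c["t"]=M[:3,3]
P=np.array([ray(c,u,v,.012) for u,v in[(280.5,93),(360,93),(354,227),(284,227)]])
m=P.mean(0);ex=(P[0]+P[1]-P[2]-P[3])/2;ey=(P[0]+P[3]-P[1]-P[2])/2
print(m,np.linalg.norm(ex),np.linalg.norm(ey),np.degrees(np.arctan2(ex[1],ex[0])),np.degrees(np.arctan2(ey[1],ey[0])))
P2=ray(c,320.5,88,.0);print(np.linalg.norm(P2-(P[2]+P[3])/2), ray(c,319,120,.027))
# expected tray outline for top-camera estimate
for x,y,z in[(.08,.042,.012),(.08,-.042,.012),(-.08,-.042,.012),(-.08,.042,.012),(.015,0,.085),(-.025,0,.085)]:
    a=np.radians(60.2);print(np.round(proj(c,[.6597+x*np.cos(a)-y*np.sin(a),-.0632+x*np.sin(a)+y*np.cos(a),z]),1))
E
```

```text
[ 0.65852577 -0.06752799  0.012     ] 0.15330565026169982 0.08371509309699555 59.87114647829029 150.35808469654077
0.15868911512685524 [ 0.68283307 -0.0234729   0.027     ]
[278.5  85.2]
[359.   85.4]
[353.5 226.3]
[283.3 226.1]
[318.5 161.7]
[318.4 203.7]
```

>>> step_arm(commands=[-0.001, 0, 0.006, 0, 0, 0, -0.002, 0.001, 0.02, 0, 0, 0, -0.003, 0.001, 0.04, 0, 0, 0, -0.003, 0.001, 0.06, 0, 0, 0, -0.003, 0.001, 0.08, 0, 0, 0, -0.003, 0.001, 0.1, 0, 0, 0, -0.003, 0.001, 0.12, 0, 0, 0, -0.003, 0.001, 0.138, 0, 0, 0, -0.003, 0.001, 0.149, 0, 0, 0, -0.003, 0.001, 0.154, 0, 0, 0])

```text
t: 3.15
tcp_pos: [0.6561, -0.064, 0.049]
tool_rot: [0.863, 0.506, -0.001, -0.001]
force: [-0.6, 0.9, 0.2]
finger_gap: 0.997
gripper_force: 0.0
```

```bash
python3 - <<'E'
from h import *
import pickle
s=manip.sense();c=manip.snapshot("wrist");c["s"]=s;pickle.dump(c,open("w2.pkl","wb"))
delta([.657,-.0695,.05],60.1)
cv2.imwrite("pics/w2.png",np.clip(c["pixels"]*1.7,0,255).astype(np.uint8))
E
```

```text
at 3.2 [ 0.6563 -0.0643  0.049 ] yaw 60.75 toolz [-3.e-03  8.e-04 -1.e+00]
shift mm [-4.3  3.1 -1. ] rot [-0.17  0.04  0.65]
```

View pics/w2.png

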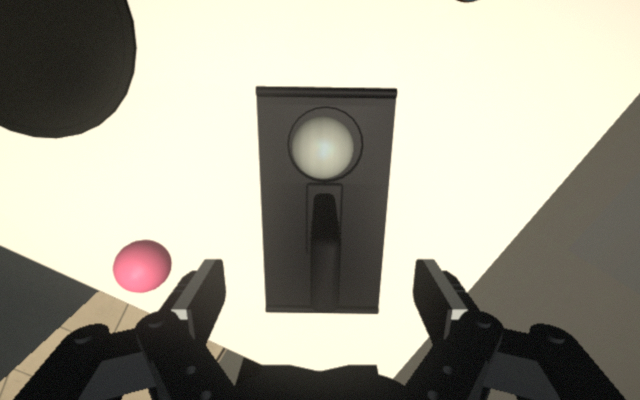

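The fin sits at about column 326 and the finger midline is at about 319. So I'll shift a few millimetres in +y and -x, which agrees with the computed shift.

>>> step_arm(commands=[-0.001, 0.001, 0, 0, 0, 0.2, -0.002, 0.002, 0, 0, 0, 0.4, -0.003, 0.003, -0.001, 0, 0, 0.6, -0.004, 0.003, -0.001, 0, 0, 0.6, -0.004, 0.003, -0.001, 0, 0, 0.6, -0.004, 0.003, -0.001, 0, 0, 0.6, -0.004, 0.003, -0.001, 0, 0, 0.6, -0.004, 0.003, -0.001, 0, 0, 0.6, -0.004, 0.003, -0.001, 0, 0, 0.6, -0.004, 0.003, -0.001, 0, 0, 0.6])

```text
t: 4.2
tcp_pos: [0.6584, -0.0702, 0.0518]
tool_rot: [0.866, 0.501, -0.0, -0.0]
force: [-0.4, -0.3, -0.1]
finger_gap: 1.0
gripper_force: 0.0
```

```bash
python3 - <<'E'
from h import *
s=manip.sense();c=manip.snapshot("wrist")
delta([.657,-.0695,.05],60.1,s)
T=np.eye(4);T[:3,:3]=Ro.from_quat(s["tool_rot"]).as_matrix();T[:3,3]=s["tcp_pos"]
M=np.linalg.inv(T@np.array(c["mount"]));c["R"]=M[:3,:3];c["t"]=M[:3,3]
im=np.clip(c["pixels"]*1.7,0,255).astype(np.uint8).copy()
g=im.copy()
a=np.radians(60.1);o=np.array([.657,-.0695])+.005*np.array([np.cos(a),np.sin(a)])
for x,y,z in[(.08,.042,.012),(.08,-.042,.012),(-.08,-.042,.012),(-.08,.042,.012),(.015,-.007,.085),(.015,.007,.085),(-.025,.007,.085),(-.025,-.007,.085)]:
    p=proj(c,[o[0]+x*np.cos(a)-y*np.sin(a),o[1]+x*np.sin(a)+y*np.cos(a),z]);cv2.circle(im,tuple(int(round(v)) for v in p),3,(0,0,255),1)
cv2.imwrite("pics/w3.png",im)
E
```

```text
at 4.2 [ 0.6584 -0.0702  0.0518] yaw 60.09 toolz [-1.e-04  1.e-04 -1.e+00]
shift mm [-0.1 -1.5  1.8] rot [-0.01  0.   -0.01]
```

View pics/w3.png

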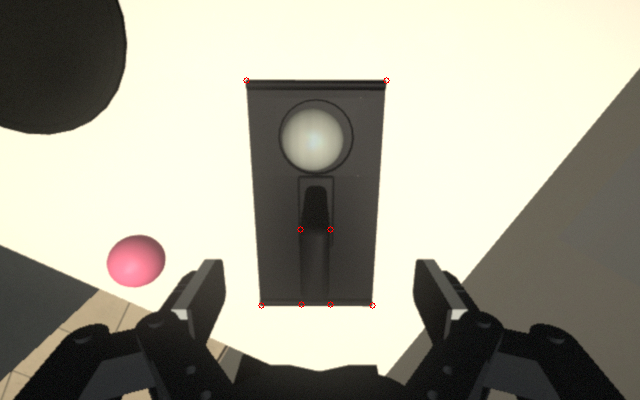

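The model outline matches the tray edges to within 1 px. The fin is about 1 mm left of the finger midline, so I'll trim that and pre-close gently.

>>> step_arm(commands=[0, -0.001, 0.001, 0, 0, 0, 0, -0.001, 0.002, 0, 0, 0, 0, -0.001, 0.002, 0, 0, 0, 0, -0.001, 0.002, 0, 0, 0, 0, -0.001, 0.002, 0, 0, 0, 0, -0.001, 0.002, 0, 0, 0, 0, -0.001, 0.002, 0, 0, 0, 0, -0.001, 0.002, 0, 0, 0, 0, -0.001, 0.002, 0, 0, 0, 0, -0.001, 0.002, 0, 0, 0], jaw=28, grip_force=20)

```text
t: 5.25
tcp_pos: [0.6575, -0.0697, 0.0498]
tool_rot: [0.866, 0.501, -0.0, 0.0]
force: [-0.2, 0.0, 0.4]
finger_gap: 0.28
gripper_force: 0.0
```

>>> step_arm(commands=[0, 0, 0, 0, 0, 0, 0, 0, 0, 0, 0, 0, 0, 0, 0, 0, 0, 0, 0, 0, 0, 0, 0, 0, 0, 0, 0, 0, 0, 0, 0, 0, 0, 0, 0, 0, 0, 0, 0, 0, 0, 0, 0, 0, 0, 0, 0, 0, 0, 0, 0, 0, 0, 0, 0, 0, 0, 0, 0, 0], jaw=0, grip_force=20)

```text
t: 6.25
tcp_pos: [0.6572, -0.0696, 0.0498]
tool_rot: [0.866, 0.501, -0.0, -0.0]
force: [-2.3, 1.8, 2.2]
finger_gap: 0.154
gripper_force: 23.6
```

>>> step_arm(commands=[0, 0, 0, 0, 0, 0, 0, 0, 0, 0, 0, 0, 0, 0, 0, 0, 0, 0, 0, 0, 0, 0, 0, 0, 0, 0, 0, 0, 0, 0, 0, 0, 0, 0, 0, 0, 0, 0, 0, 0, 0, 0, 0, 0, 0, 0, 0, 0, 0, 0, 0, 0, 0, 0, 0, 0, 0, 0, 0, 0], grip_force=70)

```text
t: 7.25
tcp_pos: [0.6573, -0.0696, 0.05]
tool_rot: [0.866, 0.501, -0.0, -0.0]
force: [-4.4, 2.2, 5.5]
finger_gap: 0.134
gripper_force: 71.4
```

```bash
python3 - <<'E'
from h import *
s=manip.sense();c=manip.snapshot("wrist")
delta([.657,-.0695,.15],60.1,s);print(s["force"],s["ft_torque"],s["finger_gap"])
cv2.imwrite("pics/w4.png",np.clip(c["pixels"]*1.7,0,255).astype(np.uint8))
E
```

```text
at 7.25 [ 0.6573 -0.0696  0.05  ] yaw 60.09 toolz [-6.e-04  2.e-04 -1.e+00]
shift mm [  -0.    -0.4 -100. ] rot [-0.03  0.01 -0.01]
[-4.42129783  2.23671415  5.52895241] [0.18064813 0.7989718  0.02752811] 0.13400370820870947
```

View pics/w4.png

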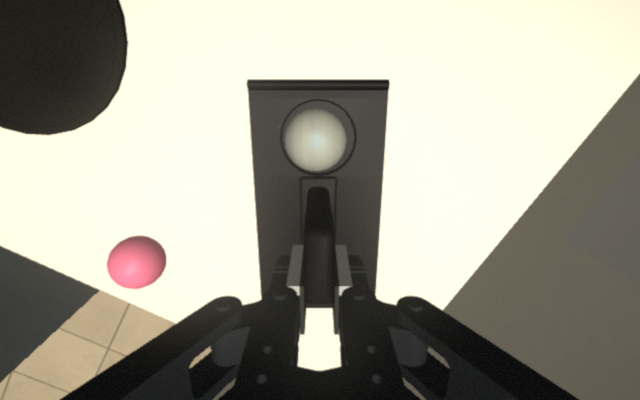

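The fin is clasped between the pads at columns 297–343, and the ball is in its pocket at (317,140). Now a gentle lift.

>>> step_arm(commands=[0, 0, -0.001, 0, 0, 0, 0, 0, -0.004, 0, 0, 0, 0, 0, -0.008, 0, 0, 0, 0, 0, -0.013, 0, 0, 0, 0, 0, -0.019, 0, 0, 0, 0, 0, -0.025, 0, 0, 0, 0, 0, -0.031, 0, 0, 0, 0, 0, -0.036, 0, 0, 0, 0, 0, -0.039, 0, 0, 0, 0, 0, -0.04, 0, 0, 0])

```text
t: 8.3
tcp_pos: [0.6578, -0.0698, 0.0905]
tool_rot: [0.866, 0.501, 0.0, 0.0]
force: [0.2, -0.1, -4.0]
finger_gap: 0.133
gripper_force: 70.3
```

```bash
python3 - <<'E'
from h import *
s=manip.sense();c=manip.snapshot("wrist")
delta([.657,-.0695,.17],60.1,s);print(s["force"],s["ft_torque"],s["finger_gap"])
cv2.imwrite("pics/w5.png",np.clip(c["pixels"]*1.7,0,255).astype(np.uint8))
E
```

```text
at 8.3 [ 0.6578 -0.0698  0.0905] yaw 60.09 toolz [ 1.e-03 -3.e-04 -1.e+00]
shift mm [ -0.1  -0.8 -79.5] rot [ 0.06 -0.01 -0.01]
[ 0.24288421 -0.09341749 -3.95292562] [-0.12944207 -0.05453005  0.04392418] 0.13329069016675738
```

View pics/w5.png

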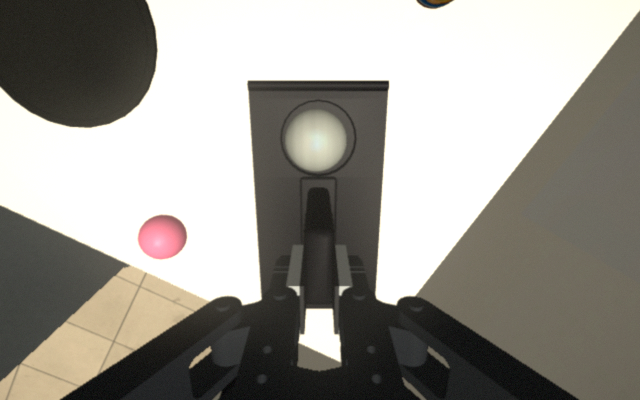

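Lifted 40 mm. The tray is level (its outline is unchanged relative to the gripper) and the ball is in its pocket at (317,138). Next I'll raise it and carry it to the mat along a smooth profile.

>>> step_arm(commands=[0, 0, -0.002, 0, 0, 0, 0, 0, -0.007, 0, 0, 0, 0, 0, -0.015, 0, 0, 0, 0, 0, -0.027, 0, 0, 0, 0, 0, -0.041, 0, 0, 0, 0, 0, -0.055, 0, 0, 0, 0, 0, -0.068, 0, 0, 0, 0, 0, -0.078, 0, 0, 0, 0, 0, -0.084, 0, 0, 0, 0, 0, -0.086, 0, 0, 0])

```text
t: 9.35
tcp_pos: [0.6579, -0.0698, 0.1769]
tool_rot: [0.866, 0.501, 0.001, 0.001]
force: [-0.0, 0.6, -3.8]
finger_gap: 0.133
gripper_force: 70.2
```

>>> step_arm(commands=[0.001, -0.001, 0, 0, 0, 0, 0.003, -0.004, 0, 0, 0, 0, 0.006, -0.01, 0, 0, 0, 0, 0.0105, -0.017, 0, 0, 0, 0, 0.016, -0.026, 0, 0, 0, 0, 0.0225, -0.037, 0, 0, 0, 0, 0.03, -0.049, 0, 0, 0, 0, 0.038, -0.062, 0, 0, 0, 0, 0.0465, -0.076, 0, 0, 0, 0, 0.055, -0.09, 0, 0, 0, 0])

```text
t: 10.35
tcp_pos: [0.6061, 0.0243, 0.1759]
tool_rot: [0.866, 0.501, -0.0, -0.0]
force: [0.4, -0.5, -4.1]
finger_gap: 0.138
gripper_force: 70.2
```

>>> step_arm(commands=[0.0085, -0.014, 0, 0, 0, 0, 0.017, -0.028, 0, 0, 0, 0, 0.025, -0.041, 0, 0, 0, 0, 0.0325, -0.053, 0, 0, 0, 0, 0.039, -0.064, 0, 0, 0, 0, 0.0445, -0.073, 0, 0, 0, 0, 0.049, -0.08, 0, 0, 0, 0, 0.052, -0.086, 0, 0, 0, 0, 0.054, -0.089, 0, 0, 0, 0, 0.055, -0.09, 0, 0, 0, 0])

```text
t: 11.35
tcp_pos: [0.5563, 0.1155, 0.1758]
tool_rot: [0.866, 0.501, -0.0, 0.0]
force: [-0.2, 0.4, -3.3]
finger_gap: 0.14
gripper_force: 70.2
```

```bash
python3 - <<'E'
from h import *
s=manip.sense();c=manip.snapshot("wrist");t=manip.snapshot("side");b=manip.snapshot("top")
delta([.5565,.1157,.176],60.1,s);print(s["force"],s["ft_torque"],s["finger_gap"],s["gripper_force"])
f=lambda i,k:cv2.resize(np.clip(i["pixels"]*k,0,255).astype(np.uint8),(400,250))
cv2.imwrite("pics/w6.png",np.vstack([np.hstack([f(c,1.5),f(b,1.7)]),np.hstack([cv2.resize(t["pixels"][100:300,200:520],(400,250)),cv2.resize(b["pixels"][130:310,200:488],(400,250))])]))
E
```

```text
at 11.35 [0.5563 0.1155 0.1758] yaw 60.1 toolz [ 1.e-04 -1.e-04 -1.e+00]
shift mm [ 0.2  0.1 -0.2] rot [ 0.01  0.01 -0.  ]
[-0.21656168  0.39311393 -3.28629692] [-0.1131442   0.01674306  0.04111688] 0.14034358262638721 70.23203730583191
```

View pics/w6.png

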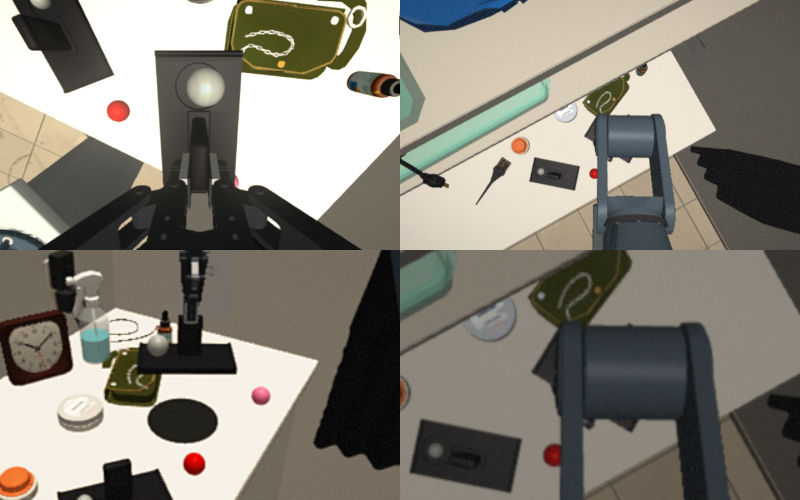

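The tray is level over the mat and the ball is still in its pocket. I'll let it settle for one call and cross-check the mat centre from the side camera.

>>> step_arm(commands=[0, 0, 0, 0, 0, 0, 0, 0, 0, 0, 0, 0, 0, 0, 0, 0, 0, 0, 0, 0, 0, 0, 0, 0, 0, 0, 0, 0, 0, 0, 0, 0, 0, 0, 0, 0, 0, 0, 0, 0, 0, 0, 0, 0, 0, 0, 0, 0, 0, 0, 0, 0, 0, 0, 0, 0, 0, 0, 0, 0])

```text
t: 12.5
tcp_pos: [0.5564, 0.1154, 0.1758]
tool_rot: [0.866, 0.501, 0.0, 0.0]
force: [-0.4, -0.7, -4.3]
finger_gap: 0.135
gripper_force: 70.2
```

```bash
python3 - <<'E'
from h import *
import pickle
c=pickle.load(open("side.pkl","rb"));print("mat side",ray(c,346,236,.004))
s=manip.sense();w=manip.snapshot("wrist");print(s["t"],s["tcp_pos"],abs(s["qd"]).max(),s["gripper_force"])
cv2.imwrite("pics/w7.png",cv2.resize(w["pixels"][60:360,200:440],(480,600)))
E
```

```text
mat side [0.55144883 0.12357046 0.004     ]
12.5 [0.55639849 0.11539831 0.17584203] 0.0013133609842634762 70.23209810256958
```

View pics/w7.png

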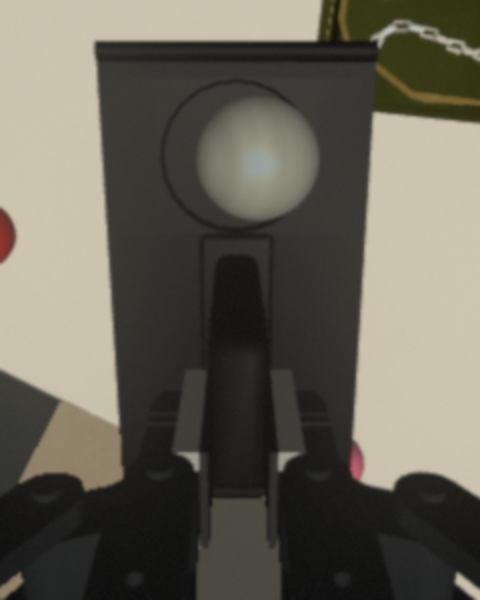

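The ball lies inside the pocket, about 6 mm off centre where about 13 mm is free. The tray is still, level and held, and both mat estimates put its middle within 1 cm of the mat's centre.

```bash
python3 -c "
from station import manip
print(manip.sign_off())"
```

```text
the job is handed in; nothing more can be done
None
```

I handed the job in with the larger-ball tray held by its grip, level and still over the mat, underside about 126 mm up and ball in its pocket; the other tray was left where it was, and the sign-off returned no verdict.

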